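Set the pump dispensers out on their drip dishes

TASK

Set out the hand-hygiene point of the clinic desk: take the three pump dispensers, one of which is still in the divided delivery carton, and stand each one upright in the round white drip dish of its size, large in the large dish, medium in the medium, small in the small, flat inside the rim. Set them down gently without tipping or dropping any, and leave the screw-capped bottles standing where they are.

Things in the scene. Friction and masses are not known exactly. Their poses are not given: they have to be found in the camera images.
- pump_large: large pump dispenser, loose: white round bottle 70 mm across, blue band, rigid grey pump, 160 mm high in all, 0.1-0.45 kg. Origin: centre of underside, z up, x to the spout. Pump head: block on the axis, 28 (x) by 22 (y) mm, 136 to 160 mm up; grip along y. Spout 10 mm thick, to 42 mm from the axis, 3 to 19 mm below the top. 12 mm stem under the head, 30 mm collar from 120 mm down. Stands on the desk or in the carton.
- pump_medium: medium pump dispenser, loose: white round bottle 54 mm across, blue band, rigid grey pump, 148 mm high in all, 0.1-0.45 kg. Origin: centre of underside, z up, x to the spout. Pump head: block on the axis, 28 (x) by 22 (y) mm, 124 to 148 mm up; grip along y. Spout 10 mm thick, to 42 mm from the axis, 3 to 19 mm below the top. 12 mm stem under the head, 30 mm collar from 108 mm down. Stands on the desk or in the carton.
- pump_small: small pump dispenser, loose: white round bottle 40 mm across, blue band, rigid grey pump, 136 mm high in all, 0.1-0.45 kg. Origin: centre of underside, z up, x to the spout. Pump head: block on the axis, 28 (x) by 22 (y) mm, 112 to 136 mm up; grip along y. Spout 10 mm thick, to 42 mm from the axis, 3 to 19 mm below the top. 12 mm stem under the head, 30 mm collar from 96 mm down. Stands on the desk or in the carton.
- dish_large: the large drip dish: round flat white ceramic dish, 102 mm across outside, 94 mm inside, rim 10 mm high in all, inner floor 4 mm above the desk; takes the large pump dispenser (70 mm) with 12 mm to spare all round. Fixed to the desk. Origin: centre of its underside, on the desk (z = 0).
- dish_medium: the medium drip dish: round flat white ceramic dish, 86 mm across outside, 78 mm inside, rim 10 mm high in all, inner floor 4 mm above the desk; takes the medium pump dispenser (54 mm) with 12 mm to spare all round. Fixed to the desk. Origin: centre of its underside, on the desk (z = 0).
- dish_small: the small drip dish: round flat white ceramic dish, 72 mm across outside, 64 mm inside, rim 10 mm high in all, inner floor 4 mm above the desk; takes the small pump dispenser (40 mm) with 12 mm to spare all round. Fixed to the desk. Origin: centre of its underside, on the desk (z = 0).
- carton: fixed open cardboard carton, 175 x 175 mm, walls 3 mm thick, 90 mm high; crossed dividers 80 mm high make four 83 mm cells, centres at x, y = +-43 mm. Origin: centre of underside, on the desk. The two +x cells hold paper packs 70 mm high; of the two -x cells one holds a pump dispenser, the other a screw-capped bottle, both standing at desk height (z = 0).
- capped_large: a screw-capped bottle, not a pump: same white plastic and blue band, 66 mm in diameter, 112 mm high, round flat grey cap 34 mm across, no spout. To be left where it stands. Loose. Origin: centre of its underside, z up.
- capped_medium: a screw-capped bottle, not a pump: same white plastic and blue band, 54 mm in diameter, 106 mm high, round flat grey cap 34 mm across, no spout. To be left where it stands. Loose. Origin: centre of its underside, z up.
- capped_small: a screw-capped bottle, not a pump: same white plastic and blue band, 42 mm in diameter, 100 mm high, round flat grey cap 34 mm across, no spout. To be left where it stands. Loose. Origin: centre of its underside, z up.
Mind the look-alikes: they are no part of the job. What is shaped like the capped_large but green or orange is not meant. What is shaped like the pump_medium but red is not meant.

How it is judged:
At the end, for the whole second after the job is handed in: each pump dispenser stands upright (within about 5 degrees) and at rest, released, on the floor of the drip dish of its own size (underside below 9 mm, axis within 14 mm of the dish's centre), and each screw-capped bottle stands upright within 30 mm of where it was (horizontal distance between pump_large and dish_large below 0.014 m and height (world z) of each of pump_large, pump_medium, pump_small below 0.009 m and angle between each of pump_large, pump_medium, pump_small's own z axis and vertical below 0.1 rad and linear speed of each of pump_large, pump_medium, pump_small below 0.02 m/s and angular speed of each of pump_large, pump_medium, pump_small below 0.2 rad/s and horizontal distance between pump_medium and dish_medium below 0.014 m and horizontal distance between pump_small and dish_small below 0.014 m and distance of each of capped_large, capped_medium, capped_small from where it was at the start of the episode below 0.03 m and angle between each of capped_large, capped_medium, capped_small's own z axis and vertical below 0.2 rad); the robot touches nothing.
It fails at once if a pump dispenser is tipped over (more than 50 degrees) (angle between any of pump_large, pump_medium, pump_small's own z axis and vertical above 0.87 rad).
It fails at once if a pump dispenser is dropped or banged onto its dish (arrives faster than 0.7 m/s) ((linear speed of pump_large above 0.7 m/s and height (world z) of pump_large below 0.03 m and horizontal distance between pump_large and dish_large below 0.06 m) or (linear speed of pump_medium above 0.7 m/s and height (world z) of pump_medium below 0.03 m and horizontal distance between pump_medium and dish_medium below 0.06 m) or (linear speed of pump_small above 0.7 m/s and height (world z) of pump_small below 0.03 m and horizontal distance between pump_small and dish_small below 0.06 m)).
It fails at once if a screw-capped bottle is moved by more than 40 mm or tipped ((distance of capped_large from where it was at the start of the episode above 0.04 m or angle between capped_large's own z axis and vertical above 0.6 rad) or (distance of capped_medium from where it was at the start of the episode above 0.04 m or angle between capped_medium's own z axis and vertical above 0.6 rad) or (distance of capped_small from where it was at the start of the episode above 0.04 m or angle between capped_small's own z axis and vertical above 0.6 rad)).
It also fails if it takes over 90 s, if anything falls off the work surface, if the arm or the gripper's body presses on something with over 40 N, if the wrist force passes 120 N, or if a joint passes its speed limit or range.

ROBOT

A 6-joint arm with a two-finger parallel gripper is mounted at the origin on the work surface. World frame = base frame: x ahead of the robot, y to its left, z up, the work surface at z = 0. Lengths are in m, angles in rad, forces in N, time in s.
With the tool pointing down it reaches from about 0.375 to 0.9 m from the base axis. Payload 3.1 kg.
Tool frame: the origin (TCP) lies midway between the tips of the shut fingers; the grasp point (between the pads) lies 19 mm behind it (pinch_z is the distance from the TCP to the grasp point, in m); y points along the fingers, z is the direction in which the jaws open and shut, and the axes are right-handed (so a half turn about y gives the same grasp; the last joint's range is limited). The gripper opens to 87 mm and grips with 3 to 60 N. Pads are 19 mm wide; open, the fingers measure 117 mm over their backs; the gripper's body (75 mm by 190 mm) begins 51 mm behind the grasp point.
Start: joints at [1.123, 0.527, 1.433, -0, 1.181, -0.178], TCP at [0.167, 0.602, 0.223] pointing down, gripper open.
Joint ranges: [-3.08, 3.08], [-0.75, 2.2], [0.22, 2.44], [-1.43, 4.57], [0, 2.65], [-2.85, 2.85]. Speed limits (rad/s): [2.79, 2.79, 3.14, 3.14, 3.14, 3.14].

INTERFACE

Orientations are given as a unit quaternion [x, y, z, w].
In Python, from rig import * gives the robot as it stands.
- The arm moves only by the tool drive_tool, never from a script. Its argument "plan" is a list of rows, each a list of 7 numbers: the shift along the tool's x, y, z in mm, then the turn, a rotation vector about the tool's x, y, z in degrees, then the finger opening in mm, from 0 to 87. A call has 1 to 10 rows; each row is the pose to reach, as a shift and turn from the pose commanded when the call began, along the tool's axes at that moment; what a row does not reach only later rows make up. A row lasts 1/10 s, in which the tool goes at most 50 mm and 8.59 degrees, less where a joint would pass 70% of its speed; a pose out of reach is approached as far as the arm can. A call with a gripper value outside its range is refused whole. The fingers move at their own pace and stop on an object; "newtons" is the grip in N (left out, the last holds). Time passes only in rows, so rows that repeat a pose let the fingers close. It gives the time, the measured TCP pose, the force and the opening at its end, in the units of the state.
- get_obs(): the state, without advancing time (a new reading comes with each control period).
- camera(name): name is "scene" or "top" or "wrist"; returns the picture (420x560x3 uint8, blue, green, red); there is no depth.
- get_calibration(name): a dict with "fx", "fy", "cx", "cy" (pixels), "D" ([k1, k2, p1, p2, k3] as OpenCV has them; the pictures are not rectified), "origin" and "rotation" of the camera in the world; the wrist camera has in their place "tool_from_camera" (4x4, takes a point from camera to tool coordinates, whose origin is the TCP and whose axes are the tool frame's). Camera axes: x right, y down, z forward; pixel columns grow to the right and rows downward; lengths in m; the calibration is good to about 2 mm. A picture is of the moment at which its call begins: read the wrist's pose just before it. get_calibration takes no time and is no camera call.
- hand_in(): hands the job in, once; it reports no verdict.
Trained networks look in the newest picture that a camera, given by its name, has taken for a name from the list of things; names that differ only in an ending like _2 or _b are one class to them, and where a whole thing is asked for, a point or a joint stands for the part that bears it (a point fixed in the world has none). Each returns a list of dicts, best first, with "conf" (0 to 1); they miss things now and then, are a little off and sometimes report something else, mostly with a low value. They report only what shows in the picture. A call takes as long as a camera call. They do not tell look-alikes from the thing itself.
- spot_in(camera, target): "location" ([column, row] in pixels, amid what is visible of it).
- mark_of(camera, target): "location" ([column, row] in pixels: a listed point, or the origin of a listed thing).
The state is a dict: "time": time; "q": joint angles; "joint_velocities": joint speeds; "joint_torque": joint torques, N m; "position": TCP position; "tool_rot": TCP orientation; "ft_force": force on the tool from outside, world axes, zero at the start; "moment": the same for the moment, N m; "grip_width": finger opening in m.
Only numpy, scipy, OpenCV 4.12 (cv2) and the standard library are available. Lean on these libraries where they do the work, as an engineer would, in place of code of your own. Each camera call takes 0.05 s, during which the arm holds its last target. There are 200 camera calls.

## Working session

There is one attempt and no reset: what is moved stays moved. The work goes in short steps, Python scripts to look and compute and a tool call to move; the robot and the scene stay as the last step left them, time stands still between calls to the robot, and variables do not carry over. Pictures are saved under pics/ and viewed, about 12 in all and at most 16, crops included, and the job is handed in when it is done.

Besides the shell and the picture viewer there is one more tool, called in YAML: its name, and indented under it one key for each argument. drive_tool: Moves the arm, as the interface text tells. Its arguments: {"type":"object","properties":{"plan":{"type":"array","items":{"type":"array","items":{"type":"number"}}},"newtons":{"type":"number"}},"required":["plan"]}

```bash
ls; mkdir -p pics
python3 - <<'E'
from rig import *
import cv2,numpy as np
o=get_obs(); print(o['time'],o['position'],o['tool_rot'],o['grip_width'])
for c in ['scene','top']:
    im=camera(c); cv2.imwrite(f'pics/{c}0.png',im)
    k=get_calibration(c); print(c,k)
    for t in ['pump_large','pump_medium','pump_small','dish_large','dish_medium','dish_small','carton','capped_large','capped_medium','capped_small']:
        print(t,[(np.round(d['location']).tolist(),round(d['conf'],2)) for d in mark_of(c,t)])
print(get_calibration('wrist'))
E
```

```text
pics
0.0 [0.16621236 0.60172038 0.22155463] [ 0.70142235 -0.09531526  0.09484085 -0.69994779] 0.08689332371377749
scene {'fx': 432.2091798272585, 'fy': 432.2091798272585, 'cx': 280.4245101454327, 'cy': 204.47151047729946, 'D': array([0.00900776, 0.        , 0.        , 0.        , 0.        ]), 'origin': array([1.20027104, 0.23091576, 0.53392995]), 'rotation': array([ 0.53303909,  0.70417333, -0.37308197, -0.28428699])}
pump_large []
pump_medium [([185.0, 197.0], 0.87), ([208.0, 176.0], 0.78)]
pump_small [([275.0, 261.0], 0.29)]
dish_large [([275.0, 260.0], 0.88), ([112.0, 242.0], 0.37)]
dish_medium [([114.0, 244.0], 0.84)]
dish_small [([181.0, 258.0], 0.96)]
carton [([410.0, 262.0], 0.55)]
capped_large [([349.0, 203.0], 0.87), ([295.0, 206.0], 0.67), ([250.0, 183.0], 0.62)]
capped_medium []
capped_small [([229.0, 212.0], 0.97)]
top {'fx': 392.1077521186436, 'fy': 392.1077521186436, 'cx': 283.68270274278484, 'cy': 207.0792881255913, 'D': array([-0.04582882,  0.        ,  0.        ,  0.        ,  0.        ]), 'origin': array([ 0.33274804, -0.00322674,  0.84346844]), 'rotation': arra
[... 457 characters left out ...]
large [([202.0, 267.0], 0.96), ([259.0, 246.0], 0.74), ([309.0, 279.0], 0.71)]
capped_medium [([123.0, 210.0], 0.89)]
capped_small [([320.0, 219.0], 0.79)]
{'fx': 309.82768064011793, 'fy': 309.82768064011793, 'cx': 282.1325824282374, 'cy': 213.90148387930435, 'D': array([-0.00878988,  0.        ,  0.        ,  0.        ,  0.        ]), 'tool_from_camera': array([[ 3.27434725e-04,  9.67847949e-01,  2.51535764e-01,
        -6.97893950e-02],
       [ 2.97985450e-04, -2.51535861e-01,  9.67847933e-01,
        -1.61790105e-01],
       [ 9.99999902e-01, -2.41953024e-04, -3.70766182e-04,
         7.71891033e-04],
       [ 0.00000000e+00,  0.00000000e+00,  0.00000000e+00,
         1.00000000e+00]])}
```

View pics/scene0.png

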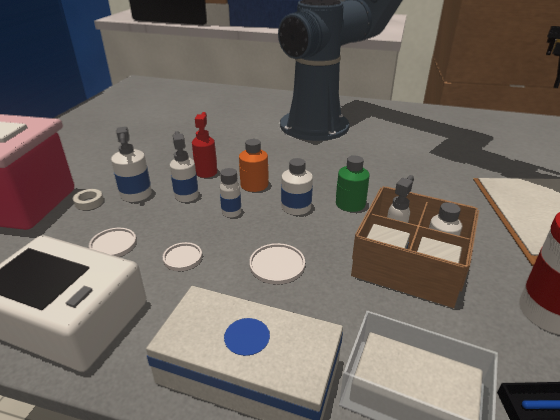

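View pics/top0.png

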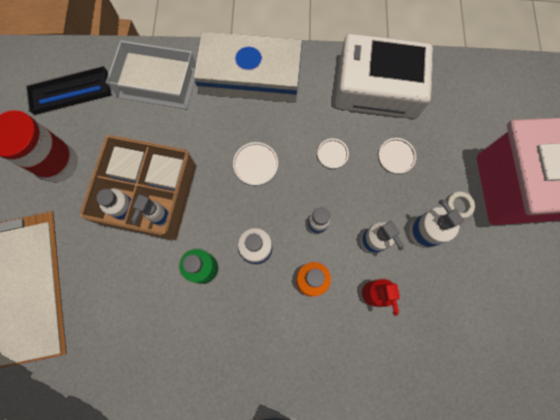

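Scene: the candidates in the top view are:
- **Pumps:** white ones at (436,225), (380,237), and in the carton at (152,210). The red pump at (382,292) is a decoy.
- **Capped bottles:** (255,245), (320,218), and in the carton at (113,204). The green and orange ones are decoys.
- **Dishes:** (255,163) is large, (397,155) medium and (333,153) small.

I'll take one close crop to check this choice.

```bash
cat > h.py <<'E'
import numpy as np,cv2
from rig import *
from scipy.spatial.transform import Rotation as R
def cam(c):
    k=get_calibration(c); K=np.array([[k['fx'],0,k['cx']],[0,k['fy'],k['cy']],[0,0,1]])
    if c=='wrist':
        o=get_obs(); T=np.eye(4); T[:3,:3]=R.from_quat(o['tool_rot']).as_matrix(); T[:3,3]=o['position']
        T=T@k['tool_from_camera']; return K,k['D'],T[:3,3],T[:3,:3]
    return K,k['D'],np.array(k['origin']),R.from_quat(k['rotation']).as_matrix()
def up(c,px,z,C=None):
    K,D,o,Rm=C or cam(c); p=cv2.undistortPoints(np.array([[px]],float),K,D)[0,0]
    d=Rm@[p[0],p[1],1]; return o+d*(z-o[2])/d[2]
def proj(c,P,C=None):
    K,D,o,Rm=C or cam(c); P=np.atleast_2d(P); 
    return cv2.projectPoints((P-o)@Rm,np.zeros(3),np.zeros(3),K,D)[0][:,0]
E
python3 - <<'E'
from h import *
for n,p in dict(dl=(255,163.5),dm=(397,155.5),ds=(333,153)).items(): print(n,up('top',p,.01).round(4))
a=cv2.imread('pics/top0.png')
x=cv2.resize(a[185:265,350:470],None,fx=6.5,fy=6.5,interpolation=3)[:,:780]
y=cv2.resize(a[130:250,75:205],None,fx=4,fy=4,interpolation=3)
cv2.imwrite('pics/c1.png',x)
cv2.imwrite('pics/c2.png',y)
E
```

```text
dl [0.6306 0.0657 0.01  ]
dm [ 0.6617 -0.2554  0.01  ]
ds [ 0.6621 -0.1095  0.01  ]
```

View pics/c1.png

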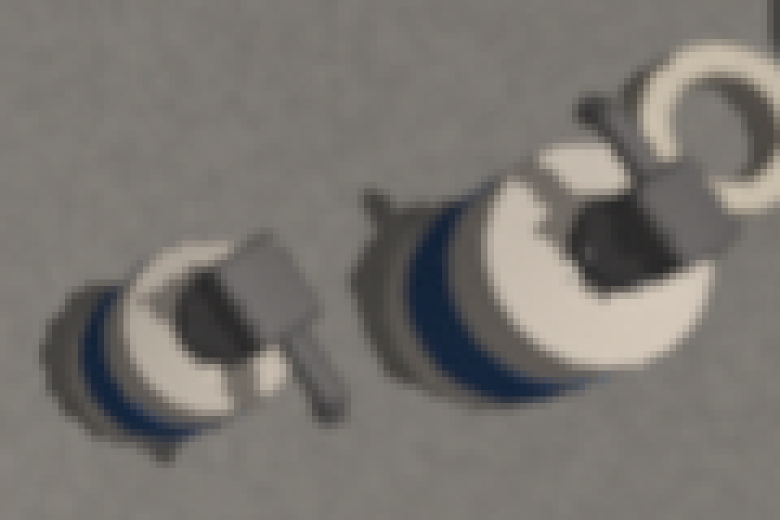

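View pics/c2.png

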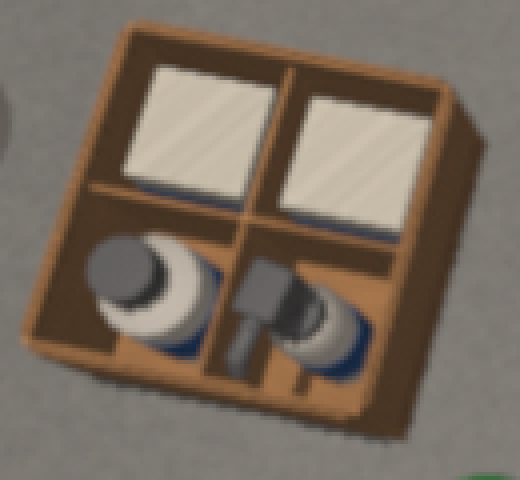

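```bash
cat > m.py <<'E'
from h import *
def pose(c,head,tip,H,C=None):
    h=up(c,head,H,C); t=up(c,tip,H-.003,C); d=(t-h)[:2]
    return h[:2],np.degrees(np.arctan2(d[1],d[0])),np.linalg.norm(d)
E
python3 - <<'E'
from m import *
for n,a in dict(L=((456.2,217),(441.1,202.2),.16),M=((391.5,229.3),(400.5,248.1),.148),S=((141.25,202),(135,221.25),.136)).items(): print(n,pose('top',*a))
b=up('top',(490,222),0);print('box bottom',b)
for H in (.1,.15,.2):print(H,up('top',(525,210),H))
print('capL',up('top',(254,243),.112),'capS',up('top',(320,215),.1),'capM',up('top',(106,197.5),.106),'red',up('top',(392,292),.148))
o=get_obs();print(R.from_quat(o['tool_rot']).as_matrix().round(3),o['q'].round(3))
# printer
print('pr',up('top',(336,108),0),[up('top',(337,90),H).round(3) for H in (.08,.1,.13)])
E
```

```text
L (array([ 0.48885862, -0.31376792]), np.float64(42.14971799613062), np.float64(0.03697120858292668))
M (array([ 0.46473351, -0.19858169]), np.float64(-154.0558110759551), np.float64(0.03698664320690118))
S (array([0.50250318, 0.26398032]), np.float64(166.85461308451193), np.float64(0.03736209487623084))
box bottom [ 0.51657872 -0.46274255  0.        ]
0.1 [ 0.52156093 -0.48237988  0.1       ]
0.15 [ 0.50886282 -0.45015571  0.15      ]
0.2 [ 0.49616471 -0.41793153  0.2       ]
capL [0.43657387 0.05116873 0.112     ] capS [ 0.49736037 -0.07320891  0.1       ] capM [0.51633959 0.34618006 0.106     ] red [ 0.35342402 -0.19642206  0.148     ]
[[ 0.964 -0.     0.266]
 [-0.266  0.     0.964]
 [-0.    -1.     0.   ]] [ 1.123  0.528  1.433  0.     1.181 -0.179]
pr [ 0.77987212 -0.11768187  0.        ] [array([ 0.781, -0.109,  0.08 ]), array([ 0.769, -0.106,  0.1  ]), array([ 0.751, -0.102,  0.13 ])]
```

```bash
cat >> m.py <<'E'
def go(x,y,z,psi):
    o=get_obs(); Rm=R.from_quat(o['tool_rot']).as_matrix()
    p=np.radians(psi); G=np.array([[np.cos(p),0,-np.sin(p)],[np.sin(p),0,np.cos(p)],[0,-1,0]])
    print('shift',(Rm.T@(np.array([x,y,z])-o['position'])*1000).round(1),'turn',np.degrees(R.from_matrix(Rm.T@G).as_rotvec()).round(1))
def st():
    o=get_obs();Rm=R.from_quat(o['tool_rot']).as_matrix();print('t',round(o['time'],2),o['position'].round(4),'psi',np.degrees(np.arctan2(Rm[1,0],Rm[0,0])).round(1),'F',o['ft_force'].round(1),'w',round(o['grip_width'],4),'q',np.degrees(o['q']).round(0))
E
python3 - <<'E'
from m import *
go(.5025,.264,.22,-13)
E
```

```text
shift [ 414.     2.5 -236.6] turn [-0.  -2.5 -0. ]
```

drive_tool:
  plan:
    - [414, 2, -237, 0, -2.5, 0, 50]
    - [414, 2, -237, 0, -2.5, 0, 50]
    - [414, 2, -237, 0, -2.5, 0, 50]
    - [414, 2, -237, 0, -2.5, 0, 50]
    - [414, 2, -237, 0, -2.5, 0, 50]
    - [414, 2, -237, 0, -2.5, 0, 50]
    - [414, 2, -237, 0, -2.5, 0, 50]
    - [414, 2, -237, 0, -2.5, 0, 50]
    - [414, 2, -237, 0, -2.5, 0, 50]
    - [414, 2, -237, 0, -2.5, 0, 50]
  newtons: 25

```text
time: 2.1
position: [0.5056, 0.2607, 0.2208]
tool_rot: [0.702, -0.08, 0.082, -0.702]
ft_force: [-0.0, 1.2, -0.7]
grip_width: 0.0502
```

drive_tool:
  plan:
    - [0, 0, 0, 0, 0, 0, 50]
    - [0, 0, 0, 0, 0, 0, 50]
    - [0, 0, 0, 0, 0, 0, 50]

```text
time: 2.4
position: [0.5012, 0.2644, 0.2204]
tool_rot: [-0.703, 0.08, -0.079, 0.703]
ft_force: [0.0, -0.3, -0.9]
grip_width: 0.0499
```

Run:
```python
from m import *
st(); im=camera('wrist'); cv2.imwrite('pics/w1.png',im)
C=cam('wrist')
print('expected head',proj('wrist',[[.5025,.264,.136]],C))
print([(d['location'],d['conf']) for d in mark_of('wrist','pump_small')])
```

```text
t 2.4 [0.5012 0.2644 0.2204] psi -12.9 F [ 0.  -0.3 -0.9] w 0.0499 q [ 16.  26.  91.   0.  63. -61.]
expected head [[280.94728455 222.44111622]]
[([280.8, 187.4], 0.76)]
```

View pics/w1.png

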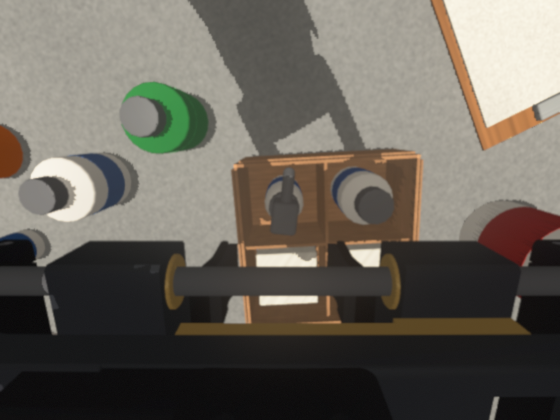

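Wrist view: the small pump's head is at about (284,217) in the carton's near-left cell, with the spout pointing up the image. The capped bottle is in the cell beside it. The dispenser lines up with the jaws.

Run:
```python
from m import *
C=cam('wrist')
im=camera('wrist'); cv2.imwrite('pics/w1c.png',cv2.resize(im[150:260,230:400],None,fx=4.5,fy=4.5,interpolation=3))
print(up('wrist',(284.5,217),.136,C), pose('wrist',(284.5,217),(289.5,168),.136,C))
```

```text
[0.49870639 0.26800674 0.136     ] (array([0.49870639, 0.26800674]), np.float64(161.47595841249534), np.float64(0.04003857019467137))
```

View pics/w1c.png

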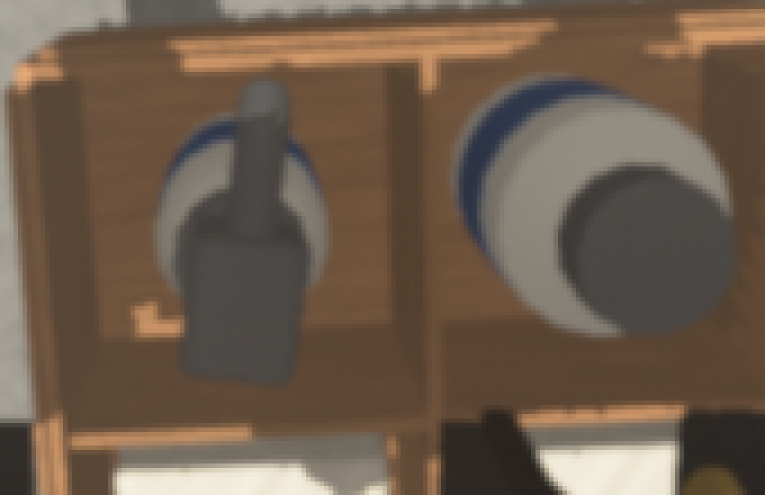

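Run:
```python
from m import *
go(.500,.267,.106,-17)
```

```text
shift [ -1.7 114.6   1.9] turn [ 0.   4.2 -0. ]
```

drive_tool:
  plan:
    - [-2, 30, 2, 0, 4, 0, 50]
    - [-2, 60, 2, 0, 4, 0, 50]
    - [-2, 85, 2, 0, 4, 0, 50]
    - [-2, 100, 2, 0, 4, 0, 50]
    - [-2, 115, 2, 0, 4, 0, 50]
    - [-2, 115, 2, 0, 4, 0, 50]
    - [-2, 115, 2, 0, 4, 0, 50]

```text
time: 3.25
position: [0.5005, 0.2667, 0.1057]
tool_rot: [0.699, -0.104, 0.104, -0.699]
ft_force: [0.3, -0.1, 0.3]
grip_width: 0.05
```

drive_tool:
  plan:
    - [0, 0, 0, 0, 0, 0, 30]
    - [0, 0, 0, 0, 0, 0, 22]
    - [0, 0, 0, 0, 0, 0, 15]
    - [0, 0, 0, 0, 0, 0, 10]
    - [0, 0, 0, 0, 0, 0, 10]
    - [0, 0, 0, 0, 0, 0, 10]
    - [0, 0, 0, 0, 0, 0, 10]
  newtons: 30

```text
time: 3.95
position: [0.5012, 0.266, 0.106]
tool_rot: [-0.699, 0.104, -0.104, 0.699]
ft_force: [0.1, 0.6, 3.7]
grip_width: 0.0217
```

drive_tool:
  plan:
    - [0, -10, 0, 0, 0, 0, 10]
    - [0, -30, 0, 0, 0, 0, 10]
    - [0, -55, 0, 0, 0, 0, 10]
    - [0, -80, 0, 0, 0, 0, 10]
    - [0, -105, 0, 0, 0, 0, 10]
    - [0, -125, 0, 0, 0, 0, 10]
    - [0, -130, 0, 0, 0, 0, 10]
    - [0, -130, 0, 0, 0, 0, 10]

```text
time: 4.75
position: [0.501, 0.2661, 0.2362]
tool_rot: [-0.699, 0.104, -0.105, 0.7]
ft_force: [-0.1, -0.3, -1.1]
grip_width: 0.0219
```

Run:
```python
from m import *
st(); im=camera('wrist'); cv2.imwrite('pics/w2.png',im)
go(.6621,-.1095,.236,-17)
```

```text
t 4.75 [0.501  0.2661 0.2362] psi -17.0 F [-0.1 -0.3 -1.1] w 0.0219 q [ 17.  25.  90.  -0.  65. -56.]
shift [ 264.2   -0.9 -311.9] turn [ 0.  0. -0.]
```

View pics/w2.png

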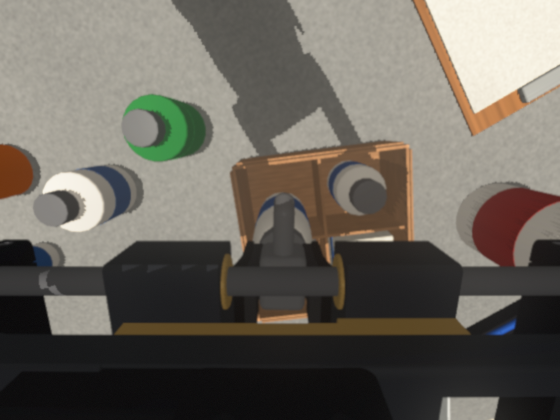

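The small pump is held at 21.9 mm opening, upright, and clear of the carton.

drive_tool:
  plan:
    - [13, 0, -15, 0, 0, 0, 10]
    - [35, 0, -41, 0, 0, 0, 10]
    - [63, 0, -75, 0, 0, 0, 10]
    - [93, 0, -110, 0, 0, 0, 10]
    - [123, 0, -145, 0, 0, 0, 10]
    - [153, 0, -180, 0, 0, 0, 10]
    - [183, 0, -216, 0, 0, 0, 10]
    - [213, 0, -251, 0, 0, 0, 10]
    - [243, 0, -287, 0, 0, 0, 10]
    - [258, 0, -305, 0, 0, 0, 10]

```text
time: 5.8
position: [0.6592, -0.1052, 0.2331]
tool_rot: [0.7, -0.106, 0.105, -0.699]
ft_force: [0.2, 0.6, -1.9]
grip_width: 0.022
```

drive_tool:
  plan:
    - [6, 0, -7, 0, 0, 0, 10]
    - [6, 0, -7, 0, 0, 0, 10]
    - [6, 0, -7, 0, 0, 0, 10]

```text
time: 6.1
position: [0.6612, -0.1078, 0.2344]
tool_rot: [-0.699, 0.105, -0.103, 0.7]
ft_force: [-0.0, 0.5, -1.0]
grip_width: 0.0219
```

Run:
```python
from m import *
st(); im=camera('wrist'); cv2.imwrite('pics/w3.png',im)
s=camera('scene'); cv2.imwrite('pics/s3.png',s)
print(proj('wrist',[[.662,-.1095,.01]]),proj('scene',[[.662,-.1095,.01]]))
for c in('scene','wrist'):
  for t in('dish_small','dish_medium','dish_large'):
    print(c,t,[(up(c,d['location'],.0).round(4),np.round(d['location']),round(d['conf'],2)) for d in mark_of(c,t)])
go(.6621,-.1095,.112,-17)
cv2.imwrite('pics/j3.png',np.hstack([im[120:420,130:430],cv2.resize(s[180:300,60:260],None,fx=2.5,fy=2.5)]))
```

```text
t 6.1 [ 0.6612 -0.1078  0.2344] psi -16.9 F [-0.   0.5 -1. ] w 0.0219 q [-19.  33.  74.   0.  73. -92.]
[[280.0284791 191.4642128]] [[180.92426927 254.27053406]]
scene dish_small [(array([ 0.6604, -0.1038,  0.    ]), array([185., 258.]), 0.58)]
scene dish_medium [(array([ 0.6608, -0.2529,  0.    ]), array([114., 245.]), 0.7)]
scene dish_large [(array([0.625 , 0.0591, 0.    ]), array([274., 262.]), 0.72)]
wrist dish_small [(array([ 0.6652, -0.1126,  0.    ]), array([279., 192.]), 0.59)]
wrist dish_medium [(array([ 0.66  , -0.2569,  0.    ]), array([175., 219.]), 0.82), (array([ 0.6615, -0.111 ,  0.    ]), array([280., 189.]), 0.49)]
wrist dish_large [(array([0.6363, 0.0657, 0.    ]), array([410., 129.]), 0.86)]
shift [-1.000e-01  1.239e+02 -8.000e-01] turn [0.  0.1 0. ]
```

View pics/j3.png

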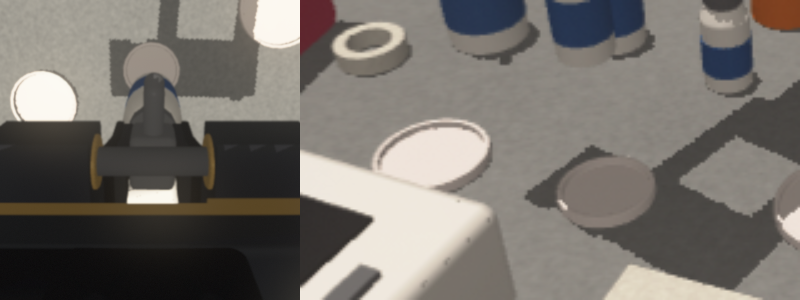

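The small pump hangs over the small dish, at wrist crop (152,67). All three cameras agree on the dish to within a few mm. Lowering now.

drive_tool:
  plan:
    - [0, 30, -1, 0, 0, 0, 10]
    - [0, 60, -1, 0, 0, 0, 10]
    - [0, 85, -1, 0, 0, 0, 10]
    - [0, 102, -1, 0, 0, 0, 10]
    - [0, 112, -1, 0, 0, 0, 10]
    - [0, 117, -1, 0, 0, 0, 10]
    - [0, 120, -1, 0, 0, 0, 10]
    - [0, 122, -1, 0, 0, 0, 10]
    - [0, 123, -1, 0, 0, 0, 10]
    - [0, 123, -1, 0, 0, 0, 10]

```text
time: 7.5
position: [0.6625, -0.1105, 0.1132]
tool_rot: [0.699, -0.104, 0.105, -0.699]
ft_force: [-0.3, 0.2, -1.5]
grip_width: 0.022
```

drive_tool:
  plan:
    - [0, 0.5, 0, 0, 0, 0, 10]
    - [0, 0.5, 0, 0, 0, 0, 10]
    - [0, 1, 0, 0, 0, 0, 10]
    - [0, 1, 0, 0, 0, 0, 10]

```text
time: 7.9
position: [0.6621, -0.1104, 0.1115]
tool_rot: [0.699, -0.104, 0.104, -0.699]
ft_force: [-0.7, 0.3, -0.9]
grip_width: 0.022
```

drive_tool:
  plan:
    - [0, 0.7, 0, 0, 0, 0, 10]
    - [0, 1, 0, 0, 0, 0, 10]
    - [0, 1.4, 0, 0, 0, 0, 10]
    - [0, 1.4, 0, 0, 0, 0, 10]

```text
time: 8.3
position: [0.6621, -0.1104, 0.1101]
tool_rot: [-0.699, 0.104, -0.104, 0.699]
ft_force: [-0.1, -0.1, -2.0]
grip_width: 0.0216
```

drive_tool:
  plan:
    - [0, 0.5, 0, 0, 0, 0, 10]
    - [0, 1, 0, 0, 0, 0, 10]
    - [0, 1, 0, 0, 0, 0, 10]

```text
time: 8.6
position: [0.6625, -0.1105, 0.11]
tool_rot: [0.699, -0.104, 0.105, -0.699]
ft_force: [-1.5, 0.5, 4.3]
grip_width: 0.0219
```

Contact (Fz went from -2 to +4.3 and z has stopped at 0.110). Opening the gripper and raising.

drive_tool:
  plan:
    - [0, 0, 0, 0, 0, 0, 26]
    - [0, 0, 0, 0, 0, 0, 32]
    - [0, 0, 0, 0, 0, 0, 40]
    - [0, 0, 0, 0, 0, 0, 50]
    - [0, 0, 0, 0, 0, 0, 50]

```text
time: 9.1
position: [0.662, -0.1104, 0.1089]
tool_rot: [-0.699, 0.104, -0.104, 0.699]
ft_force: [0.0, 0.0, 1.2]
grip_width: 0.0464
```

drive_tool:
  plan:
    - [0, -25, 0, 0, 0, 0, 50]
    - [0, -60, 0, 0, 0, 0, 50]
    - [0, -100, 0, 0, 0, 0, 50]
    - [0, -140, 0, 0, 0, 0, 50]
    - [0, -140, 0, 0, 0, 0, 50]

```text
time: 9.6
position: [0.666, -0.1116, 0.2565]
tool_rot: [0.7, -0.099, 0.109, -0.698]
ft_force: [0.5, 0.4, -0.4]
grip_width: 0.0496
```

Run:
```python
from m import *
st(); im=camera('wrist'); s=camera('scene'); t=camera('top')
cv2.imwrite('pics/j4.png',np.hstack([im[100:400,130:430],cv2.resize(s[130:280,130:330],None,fx=2.5,fy=2)]))
print('exp head',proj('wrist',[[.662,-.1095,.140]]))
for c in('scene','top','wrist'):
    print(c,[(up(c,d['location'],.004).round(4),round(d['conf'],2)) for d in mark_of(c,'pump_small')])
go(.4647,-.1986,.24,-154)
```

```text
t 9.6 [ 0.666  -0.1116  0.2565] psi -16.9 F [ 0.5  0.4 -0.4] w 0.0496 q [-19.  32.  73.   0.  74. -92.]
exp head [[282.29520199 213.64997323]]
scene [(array([ 0.6621, -0.1166,  0.004 ]), 0.84)]
top []
wrist [(array([ 0.6516, -0.1103,  0.004 ]), 0.63)]
shift [-161.9    7.7 -142. ] turn [ 3.00e-01  1.37e+02 -1.00e-01]
```

View pics/j4.png

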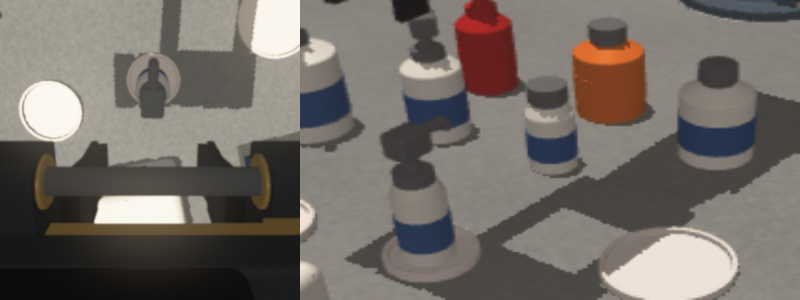

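The small pump stands in its dish, a few mm off centre at most. Next is the medium pump.

drive_tool:
  plan:
    - [-15, 4, -13, 0, 8, 0, 50]
    - [-30, 7, -27, 0, 16, 0, 50]
    - [-50, 7, -45, 0, 24, 0, 50]
    - [-75, 7, -65, 0, 32, 0, 50]
    - [-100, 7, -88, 0, 40, 0, 50]
    - [-125, 7, -110, 0, 48, 0, 50]
    - [-145, 7, -127, 0, 56, 0, 50]
    - [-157, 7, -138, 0, 64, 0, 50]
    - [-162, 7, -142, 0, 72, 0, 50]
    - [-162, 7, -142, 0, 80, 0, 50]

```text
time: 10.9
position: [0.464, -0.199, 0.241]
tool_rot: [-0.467, 0.532, -0.53, 0.466]
ft_force: [0.0, 0.6, 0.6]
grip_width: 0.0499
```

drive_tool:
  plan:
    - [0, 0, 0, 0, 8, 0, 50]
    - [0, 0, 0, 0, 16, 0, 50]
    - [0, 0, 0, 0, 24, 0, 50]
    - [0, 0, 0, 0, 32, 0, 50]
    - [0, 0, 0, 0, 40, 0, 50]
    - [0, 0, 0, 0, 48, 0, 50]
    - [0, 0, 0, 0, 57, 0, 50]
    - [0, 0, 0, 0, 57, 0, 50]
    - [0, 0, 0, 0, 57, 0, 50]
    - [0, 0, 0, 0, 57, 0, 50]

```text
time: 11.9
position: [0.4655, -0.1988, 0.2417]
tool_rot: [-0.16, 0.689, -0.688, 0.16]
ft_force: [-0.1, -0.4, 0.0]
grip_width: 0.05
```

Run:
```python
from m import *
st(); im=camera('wrist'); cv2.imwrite('pics/w5.png',cv2.resize(im[100:290,150:410],None,fx=3,fy=3,interpolation=3))
print('exp head',proj('wrist',[[.4647,-.1986,.148],[.4887,-.3138,.16]]))
```

```text
t 11.9 [ 0.4655 -0.1988  0.2417] psi -153.8 F [-0.1 -0.4  0. ] w 0.05 q [-36.  20.  98.   0.  63.  28.]
exp head [[283.10744387 216.36862805]
 [418.49656218 253.53744496]]
```

View pics/w5.png

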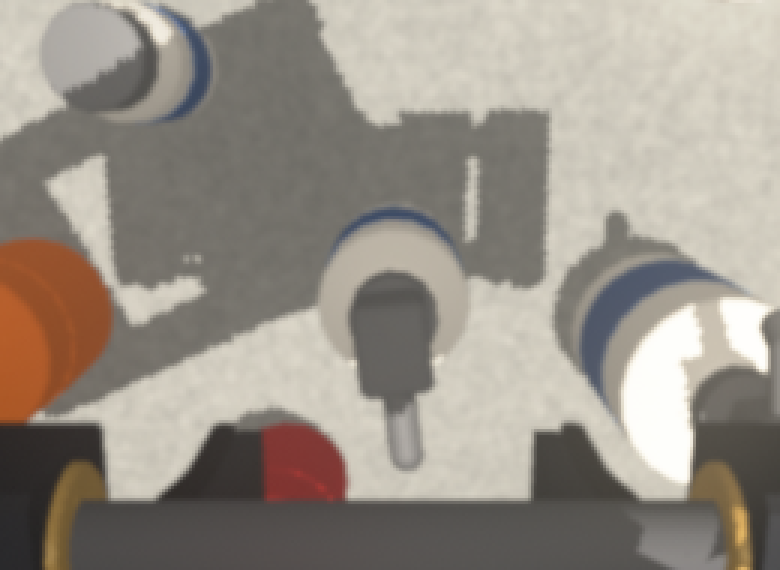

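Run:
```python
from m import *
print(pose('wrist',(282,215.3),(285,253),.148))
go(.465,-.1985,.118,-151)
```

```text
(array([ 0.46513173, -0.19733463]), np.float64(-149.59564362282765), np.float64(0.03570448932329618))
shift [  0.3 123.8  -0.5] turn [ 0.  -2.9  0. ]
```

drive_tool:
  plan:
    - [0, 30, -1, 0, -3, 0, 50]
    - [0, 60, -1, 0, -3, 0, 50]
    - [0, 90, -1, 0, -3, 0, 50]
    - [0, 110, -1, 0, -3, 0, 50]
    - [0, 124, -1, 0, -3, 0, 50]
    - [0, 124, -1, 0, -3, 0, 50]
    - [0, 124, -1, 0, -3, 0, 50]

```text
time: 12.65
position: [0.4655, -0.1982, 0.1182]
tool_rot: [-0.178, 0.685, -0.684, 0.177]
ft_force: [0.7, 0.0, -0.3]
grip_width: 0.05
```

drive_tool:
  plan:
    - [0, 0, 0, 0, 0, 0, 30]
    - [0, 0, 0, 0, 0, 0, 22]
    - [0, 0, 0, 0, 0, 0, 15]
    - [0, 0, 0, 0, 0, 0, 10]
    - [0, 0, 0, 0, 0, 0, 10]
    - [0, 0, 0, 0, 0, 0, 10]
    - [0, 0, 0, 0, 0, 0, 10]
  newtons: 30

```text
time: 13.35
position: [0.4655, -0.198, 0.1185]
tool_rot: [0.177, -0.684, 0.685, -0.177]
ft_force: [-0.2, 2.0, 4.1]
grip_width: 0.0221
```

drive_tool:
  plan:
    - [0, -8, 0, 0, 0, 0, 10]
    - [0, -25, 0, 0, 0, 0, 10]
    - [0, -50, 0, 0, 0, 0, 10]
    - [0, -80, 0, 0, 0, 0, 10]
    - [0, -110, 0, 0, 0, 0, 10]
    - [0, -140, 0, 0, 0, 0, 10]
    - [0, -165, 0, 0, 0, 0, 10]
    - [0, -175, 0, 0, 0, 0, 10]
    - [0, -175, 0, 0, 0, 0, 10]

```text
time: 14.25
position: [0.4657, -0.1984, 0.2941]
tool_rot: [0.177, -0.684, 0.685, -0.178]
ft_force: [0.5, 0.6, -2.6]
grip_width: 0.0218
```

Run:
```python
from m import *
st(); im=camera('wrist'); cv2.imwrite('pics/w6.png',im)
go(.661,-.2555,.293,-151)
```

```text
t 14.25 [ 0.4657 -0.1984  0.2941] psi -151.0 F [ 0.5  0.6 -2.6] w 0.0218 q [-36.  16.  94.  -0.  70.  25.]
shift [-143.5   -0.4  145.6] turn [0. 0. 0.]
```

Held, with the weight showing at -2.6 N. Carrying it to the medium dish.

drive_tool:
  plan:
    - [-8, 0, 8, 0, 0, 0, 10]
    - [-25, 0, 25, 0, 0, 0, 10]
    - [-50, 0, 50, 0, 0, 0, 10]
    - [-75, 0, 76, 0, 0, 0, 10]
    - [-100, 0, 102, 0, 0, 0, 10]
    - [-122, 0, 124, 0, 0, 0, 10]
    - [-136, 0, 138, 0, 0, 0, 10]
    - [-143, 0, 146, 0, 0, 0, 10]
    - [-143, 0, 146, 0, 0, 0, 10]
    - [-143, 0, 146, 0, 0, 0, 10]

```text
time: 15.3
position: [0.6607, -0.2559, 0.2906]
tool_rot: [-0.178, 0.686, -0.683, 0.176]
ft_force: [0.0, 0.5, -3.6]
grip_width: 0.0222
```

drive_tool:
  plan:
    - [0, 20, 0, 0, 0, 0, 10]
    - [0, 50, 0, 0, 0, 0, 10]
    - [0, 80, 0, 0, 0, 0, 10]
    - [0, 105, 0, 0, 0, 0, 10]
    - [0, 125, 0, 0, 0, 0, 10]
    - [0, 135, 0, 0, 0, 0, 10]
    - [0, 140, 0, 0, 0, 0, 10]
    - [0, 140, 0, 0, 0, 0, 10]
    - [0, 140, 0, 0, 0, 0, 10]

```text
time: 16.2
position: [0.6619, -0.2567, 0.1545]
tool_rot: [0.177, -0.684, 0.685, -0.178]
ft_force: [0.9, 0.1, -1.9]
grip_width: 0.022
```

Run:
```python
from m import *
st(); im=camera('wrist'); s=camera('scene'); t=camera('top')
cv2.imwrite('pics/j7.png',np.hstack([im[60:360,130:430],cv2.resize(s[100:280,50:230],(500,300)[:2])]))
go(.661,-.2555,.1225,-151)
print(proj('wrist',[[.661,-.2555,.01]]))
for c in('scene','wrist','top'):
    print(c,[(up(c,d['location'],.0).round(4),round(d['conf'],2)) for d in mark_of(c,'dish_medium')])
```

```text
t 16.2 [ 0.6619 -0.2567  0.1545] psi -151.0 F [ 0.9  0.1 -1.9] w 0.022 q [-30.  41.  72.   0.  67.  31.]
shift [ 0.3 32.1 -1.5] turn [-0.1  0.  -0.1]
[[281.81730225 203.15077548]]
scene [(array([ 0.651 , -0.2669,  0.    ]), 0.68)]
wrist []
top []
```

View pics/j7.png

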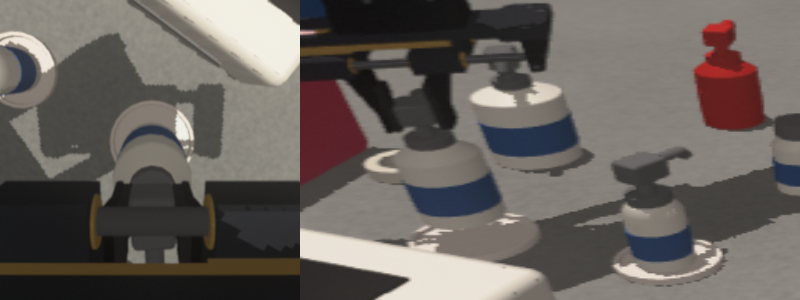

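The medium pump hangs upright over the medium dish; the apparent lean follows the same perspective trend as its neighbours. Lowering.

drive_tool:
  plan:
    - [0, 10, -1, 0, 0, 0, 10]
    - [0, 20, -1, 0, 0, 0, 10]
    - [0, 26, -1, 0, 0, 0, 10]
    - [0, 29, -1, 0, 0, 0, 10]
    - [0, 30, -1, 0, 0, 0, 10]
    - [0, 31, -1, 0, 0, 0, 10]
    - [0, 32, -1, 0, 0, 0, 10]
    - [0, 32, -1, 0, 0, 0, 10]
    - [0, 32, -1, 0, 0, 0, 10]

```text
time: 17.4
position: [0.6614, -0.2555, 0.1226]
tool_rot: [0.177, -0.684, 0.685, -0.178]
ft_force: [-1.6, 2.0, 6.0]
grip_width: 0.022
```

drive_tool:
  plan:
    - [0, 0.5, 0, 0, 0, 0, 10]
    - [0, 1, 0, 0, 0, 0, 10]
    - [0, 1, 0, 0, 0, 0, 10]

```text
time: 17.7
position: [0.6617, -0.2555, 0.1226]
tool_rot: [0.176, -0.684, 0.685, -0.178]
ft_force: [-1.7, 1.5, 8.5]
grip_width: 0.0218
```

Contact at z = 0.1226, as predicted. Releasing and moving to the large pump.

drive_tool:
  plan:
    - [0, 0, 0, 0, 0, 0, 26]
    - [0, 0, 0, 0, 0, 0, 32]
    - [0, 0, 0, 0, 0, 0, 40]
    - [0, 0, 0, 0, 0, 0, 50]
    - [0, 0, 0, 0, 0, 0, 50]

```text
time: 18.2
position: [0.6606, -0.2555, 0.1197]
tool_rot: [-0.177, 0.685, -0.684, 0.177]
ft_force: [0.5, -0.1, -0.3]
grip_width: 0.0462
```

drive_tool:
  plan:
    - [0, -25, 0, 0, 0, 0, 50]
    - [0, -60, 0, 0, 0, 0, 50]
    - [0, -100, 0, 0, 0, 0, 50]
    - [0, -140, 0, 0, 0, 0, 50]
    - [0, -140, 0, 0, 0, 0, 50]
    - [0, -140, 0, 0, 0, 0, 50]

```text
time: 18.8
position: [0.6612, -0.2557, 0.2616]
tool_rot: [0.177, -0.684, 0.685, -0.178]
ft_force: [-0.1, -0.3, -0.3]
grip_width: 0.0503
```

Run:
```python
from m import *
st(); im=camera('wrist'); s=camera('scene'); cv2.imwrite('pics/w8.png',im); cv2.imwrite('pics/s8.png',s)
for c in('scene','wrist'):
    print(c,[(up(c,d['location'],.004).round(4),round(d['conf'],2)) for d in mark_of(c,'pump_medium')])
go(.4887,-.3138,.262,-138)
```

```text
t 18.8 [ 0.6612 -0.2557  0.2616] psi -151.0 F [-0.1 -0.3 -0.3] w 0.0503 q [-30.  35.  66.  -0.  79.  31.]
scene [(array([ 0.6607, -0.2548,  0.004 ]), 0.93), (array([ 0.3648, -0.1882,  0.004 ]), 0.85)]
wrist [(array([ 0.6551, -0.26  ,  0.004 ]), 0.97)]
shift [178.1  -3.7 -31.5] turn [  0.2 -13.    0.1]
```

drive_tool:
  plan:
    - [25, -3, -5, 0, -6, 0, 50]
    - [65, -3, -12, 0, -13, 0, 50]
    - [110, -3, -20, 0, -13, 0, 50]
    - [150, -3, -27, 0, -13, 0, 50]
    - [178, -3, -31, 0, -13, 0, 50]
    - [178, -3, -31, 0, -13, 0, 50]
    - [178, -3, -31, 0, -13, 0, 50]
    - [178, -3, -31, 0, -13, 0, 50]

```text
time: 19.8
position: [0.4909, -0.3145, 0.2626]
tool_rot: [-0.254, 0.66, -0.66, 0.254]
ft_force: [-0.4, 1.3, -0.2]
grip_width: 0.0501
```

Run:
```python
from m import *
st(); im=camera('wrist'); s=cv2.imread('pics/s8.png'); cv2.imwrite('pics/j9.png',np.hstack([cv2.resize(im[110:260,210:360],(450,450),interpolation=3),cv2.resize(s[110:290,60:200],(350,450))]))
print('exp head',proj('wrist',[[.4887,-.3138,.16]]))
```

```text
t 19.8 [ 0.4909 -0.3145  0.2626] psi -137.9 F [-0.4  1.3 -0.2] w 0.0501 q [-44.  24.  86.   0.  70.   4.]
exp head [[281.58711074 215.05635036]]
```

View pics/j9.png

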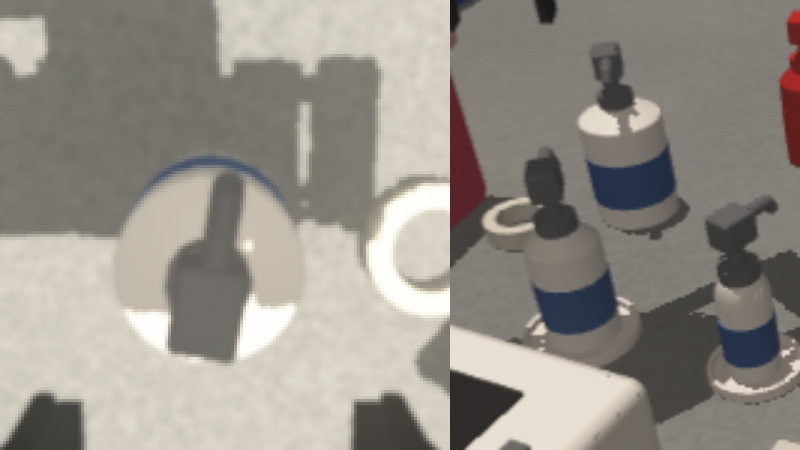

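The medium pump is seated in its dish. The large pump's head is at about (279,215) in the wrist frame, with the spout up the image and slightly right.

Run:
```python
from m import *
print(pose('wrist',(279.3,214.7),(286,170),.16))
go(.4885,-.3125,.130,-143.5)
```

```text
(array([ 0.48758813, -0.31208379]), np.float64(33.58640163170365), np.float64(0.03942209111865073))
shift [  0.7 132.7  -3.1] turn [ 0.   5.6 -0. ]
```

drive_tool:
  plan:
    - [1, 30, -3, 0, 6, 0, 50]
    - [1, 60, -3, 0, 6, 0, 50]
    - [1, 90, -3, 0, 6, 0, 50]
    - [1, 115, -3, 0, 6, 0, 50]
    - [1, 133, -3, 0, 6, 0, 50]
    - [1, 133, -3, 0, 6, 0, 50]
    - [1, 133, -3, 0, 6, 0, 50]

```text
time: 20.55
position: [0.4882, -0.3129, 0.13]
tool_rot: [-0.219, 0.672, -0.672, 0.219]
ft_force: [0.2, -0.5, 1.0]
grip_width: 0.05
```

drive_tool:
  plan:
    - [0, 0, 0, 0, 0, 0, 30]
    - [0, 0, 0, 0, 0, 0, 22]
    - [0, 0, 0, 0, 0, 0, 15]
    - [0, 0, 0, 0, 0, 0, 10]
    - [0, 0, 0, 0, 0, 0, 10]
    - [0, 0, 0, 0, 0, 0, 10]
    - [0, 0, 0, 0, 0, 0, 10]
  newtons: 35

```text
time: 21.25
position: [0.4875, -0.3133, 0.1307]
tool_rot: [0.219, -0.672, 0.673, -0.219]
ft_force: [-1.4, 0.6, 5.3]
grip_width: 0.0218
```

drive_tool:
  plan:
    - [0, -8, 0, 0, 0, 0, 10]
    - [0, -25, 0, 0, 0, 0, 10]
    - [0, -50, 0, 0, 0, 0, 10]
    - [0, -80, 0, 0, 0, 0, 10]
    - [0, -110, 0, 0, 0, 0, 10]
    - [0, -140, 0, 0, 0, 0, 10]
    - [0, -165, 0, 0, 0, 0, 10]
    - [0, -175, 0, 0, 0, 0, 10]
    - [0, -175, 0, 0, 0, 0, 10]

```text
time: 22.15
position: [0.4877, -0.3135, 0.3062]
tool_rot: [0.218, -0.672, 0.673, -0.219]
ft_force: [1.8, -0.2, -1.6]
grip_width: 0.0222
```

Run:
```python
from m import *
st(); im=camera('wrist'); cv2.imwrite('pics/w10.png',im)
go(.631,.0645,.304,-143.5)
```

```text
t 22.15 [ 0.4877 -0.3135  0.3062] psi -144.0 F [ 1.8 -0.2 -1.6] w 0.0222 q [-44.  22.  83.  -0.  75.  10.]
shift [-338.5    0.7 -220.4] turn [ 0.  -0.5  0. ]
```

drive_tool:
  plan:
    - [-12, 0, -8, 0, 0, 0, 10]
    - [-36, 0, -23, 0, 0, 0, 10]
    - [-70, 0, -45, 0, 0, 0, 10]
    - [-107, 0, -70, 0, 0, 0, 10]
    - [-145, 0, -94, 0, 0, 0, 10]
    - [-183, 0, -119, 0, 0, 0, 10]
    - [-221, 0, -144, 0, 0, 0, 10]
    - [-260, 0, -169, 0, 0, 0, 10]
    - [-295, 0, -192, 0, 0, 0, 10]
    - [-322, 0, -210, 0, 0, 0, 10]

```text
time: 23.2
position: [0.6233, 0.0502, 0.3028]
tool_rot: [-0.221, 0.673, -0.671, 0.218]
ft_force: [0.4, -0.9, -2.2]
grip_width: 0.022
```

drive_tool:
  plan:
    - [-12, 0, -7, 0, 0, 0, 10]
    - [-16, 0, -10, 0, 0, 0, 10]
    - [-16, 20, -10, 0, 0, 0, 10]
    - [-16, 50, -10, 0, 0, 0, 10]
    - [-16, 80, -10, 0, 0, 0, 10]
    - [-16, 105, -10, 0, 0, 0, 10]
    - [-16, 125, -10, 0, 0, 0, 10]
    - [-16, 135, -10, 0, 0, 0, 10]
    - [-16, 140, -10, 0, 0, 0, 10]
    - [-16, 140, -10, 0, 0, 0, 10]

```text
time: 24.2
position: [0.631, 0.0629, 0.1649]
tool_rot: [-0.219, 0.673, -0.672, 0.218]
ft_force: [-0.5, -0.0, -2.5]
grip_width: 0.0218
```

Run:
```python
from m import *
st(); im=camera('wrist'); s=camera('scene')
cv2.imwrite('pics/j11.png',np.hstack([im[60:360,130:430],cv2.resize(s[100:300,180:380],(400,400))[50:350]]))
go(.631,.0645,.1347,-143.5)
```

```text
t 24.2 [0.631  0.0629 0.1649] psi -144.0 F [-0.5 -0.  -2.5] w 0.0218 q [-4. 35. 84. -0. 62. 50.]
shift [ 0.  31.5 -1.7] turn [-0.1 -0.5 -0.1]
```

View pics/j11.png

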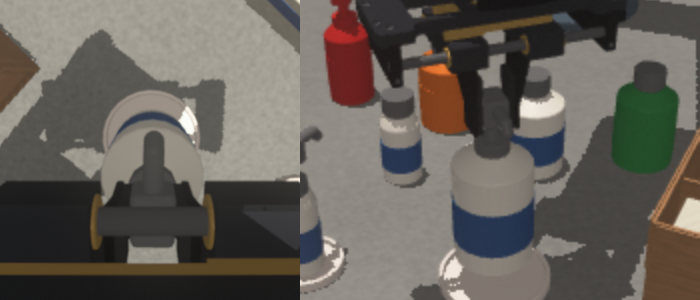

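The large pump is upright over the large dish and clear of the capped bottles. Lowering.

drive_tool:
  plan:
    - [0, 10, -2, 0, 0, 0, 10]
    - [0, 19, -2, 0, 0, 0, 10]
    - [0, 25, -2, 0, 0, 0, 10]
    - [0, 28, -2, 0, 0, 0, 10]
    - [0, 29, -2, 0, 0, 0, 10]
    - [0, 30, -2, 0, 0, 0, 10]
    - [0, 31, -2, 0, 0, 0, 10]
    - [0, 31.5, -2, 0, 0, 0, 10]
    - [0, 31.5, -2, 0, 0, 0, 10]

```text
time: 25.2
position: [0.6307, 0.0655, 0.1349]
tool_rot: [0.218, -0.672, 0.673, -0.219]
ft_force: [-0.2, 2.2, 5.6]
grip_width: 0.022
```

drive_tool:
  plan:
    - [0, 0.5, 0, 0, 0, 0, 10]
    - [0, 0.5, 0, 0, 0, 0, 10]
    - [0, 0.5, 0, 0, 0, 0, 10]

```text
time: 25.5
position: [0.6308, 0.0656, 0.1349]
tool_rot: [0.218, -0.672, 0.673, -0.22]
ft_force: [-0.3, 2.5, 7.9]
grip_width: 0.0212
```

Contact at z = 0.1349. Releasing.

drive_tool:
  plan:
    - [0, 0, 0, 0, 0, 0, 26]
    - [0, 0, 0, 0, 0, 0, 32]
    - [0, 0, 0, 0, 0, 0, 40]
    - [0, 0, 0, 0, 0, 0, 50]
    - [0, 0, 0, 0, 0, 0, 50]

```text
time: 26.0
position: [0.6299, 0.0651, 0.1328]
tool_rot: [-0.219, 0.672, -0.672, 0.219]
ft_force: [-0.0, 0.6, -0.7]
grip_width: 0.0466
```

drive_tool:
  plan:
    - [0, -25, 0, 0, 0, 0, 50]
    - [0, -60, 0, 0, 0, 0, 50]
    - [0, -100, 0, 0, 0, 0, 50]
    - [0, -150, 0, 0, 0, 0, 50]
    - [90, -170, 0, 0, 0, 0, 50]
    - [140, -170, 0, 0, 0, 0, 50]
    - [190, -170, 0, 0, 0, 0, 50]
    - [190, -170, 0, 0, 0, 0, 50]
    - [190, -170, 0, 0, 0, 0, 50]

```text
time: 26.9
position: [0.4721, -0.0481, 0.3032]
tool_rot: [-0.219, 0.673, -0.673, 0.216]
ft_force: [0.1, 1.1, 0.4]
grip_width: 0.05
```

Run:
```python
from m import *
st(); s=camera('scene'); t=camera('top')
cv2.imwrite('pics/j12.png',np.hstack([cv2.resize(s[110:300,60:340],None,fx=1.6,fy=1.6),cv2.resize(t[120:272,200:420],None,fx=1.6,fy=2)]))
for p,d in(('pump_large',(.6306,.0657)),('pump_medium',(.661,-.2555)),('pump_small',(.662,-.1095))):
  for c in('scene','top'):
    print(p,d,c,[(up(c,q['location'],.004)[:2].round(4),round(q['conf'],2)) for q in mark_of(c,p)])
for p in('capped_large','capped_medium','capped_small'):
  for c in('scene','top'): print(p,c,[(np.round(q['location']),round(q['conf'],2)) for q in mark_of(c,p)])
```

```text
t 26.9 [ 0.4721 -0.0481  0.3032] psi -144.2 F [0.1 1.1 0.4] w 0.05 q [-19.  13.  97.  -0.  71.  35.]
pump_large (0.6306, 0.0657) scene [(array([0.6322, 0.065 ]), 0.87)]
pump_large (0.6306, 0.0657) top [(array([0.6314, 0.075 ]), 0.64)]
pump_medium (0.661, -0.2555) scene [(array([ 0.3634, -0.1888]), 0.93), (array([ 0.666, -0.248]), 0.76)]
pump_medium (0.661, -0.2555) top [(array([0.6272, 0.072 ]), 0.44)]
pump_small (0.662, -0.1095) scene [(array([ 0.6595, -0.1157]), 0.92), (array([ 0.6602, -0.0965]), 0.33)]
pump_small (0.662, -0.1095) top []
capped_large scene [(array([346., 205.]), 0.94), (array([250., 183.]), 0.76), (array([294., 207.]), 0.62)]
capped_large top []
capped_medium scene []
capped_medium top [(array([124., 213.]), 0.7)]
capped_small scene [(array([232., 210.]), 0.77)]
capped_small top []
```

View pics/j12.png

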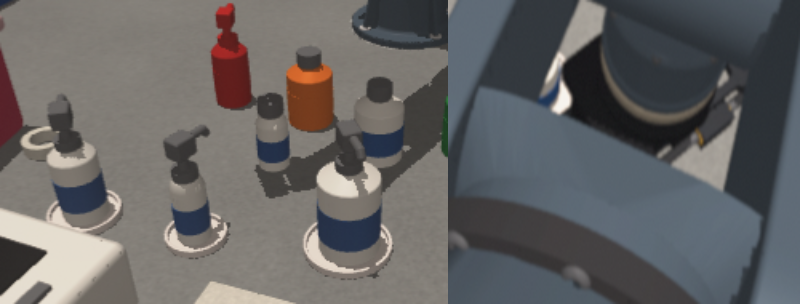

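All three pumps stand flat inside their rims, and the capped bottles are where they started. Handing in.

```bash
python3 -c "
from rig import *
print(hand_in())"
```

```text
the job is handed in; nothing more can be done
None
```

All three pump dispensers now stand in the drip dishes of their own size, and I handed the job in with about 27 s on the clock. `hand_in()` reports no verdict, so success rests on my own checks below.

- **Placing:** I took the small pump out of the carton first, then moved the medium and the large. I gripped each by its head and lowered it in mm steps at the end. I released each one only after the wrist force showed contact, at 4–9 N.
- **Pumps:** The last scene picture shows all three upright inside their rims. Estimated axis offsets from the dish centres are about 2 mm (large), 1–9 mm (medium) and 7 mm (small), against the 14 mm limit.
- **Capped bottles:** In the scene and top pictures, all three are within about 3 pixels of where they started, and the two on the desk look upright. The one in the carton was checked only by its detected position.
- **Disagreements:** The arm hid most of the final top view, so that camera confirmed little. Its one reading for the large pump was about 9 mm off, against 2 mm from the scene camera. The networks also took the red look-alike for the medium pump, and I ignored that.

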